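# Fold the inner flap down and shut the stone case

## Robot

A 7-joint arm with a two-finger parallel gripper is mounted at the origin on the work surface. World frame = base frame: x ahead of the robot, y to its left, z up, the work surface at z = 0. Lengths are in m, angles in rad, forces in N, time in s.
With the tool pointing down it reaches from about 0.425 to 1.025 m from the base axis. Payload 3.6 kg.
Tool frame: the origin (TCP) lies at the very end of the fingers, on their centre line; the grasp point (between the pads) lies 19 mm behind it; z points along the fingers, x is the direction in which the jaws open and shut, and the axes are right-handed (so a half turn about z gives the same grasp; the last joint's range is limited). The gripper opens to 85 mm and grips with 20 to 120 N. Pads are 22 mm wide; open, the fingers measure 114 mm over their backs; the gripper's body (76 mm by 85 mm) begins 54 mm behind the grasp point. The pads swing forward as they close: fully open they stand 13 mm farther back than shut.
Start: joints at [-1.274, 0.591, 0.048, 1.609, -0.033, 0.943, -0.034], TCP at [0.275, 0.671, 0.192] pointing down, gripper open.
Joint ranges: [-2.69, 2.69], [-0.47, 2.24], [-1.27, 1.36], [0.19, 2.51], [-1.53, 4.68], [0.08, 2.07], [-3.09, 3.09]. Speed limits (rad/s): [2.57, 2.57, 3.14, 3.14, 3.14, 3.14, 3.14].

## Interface

Orientations are given as a unit quaternion [w, x, y, z].
In Python, from station import arm, viewer, sign_off gives the robot as it stands.
- The arm moves only by the tool send_rows, never from a script. Its argument "targets" is a list of rows, each a list of 3 entries, a list of its own where there are three numbers: the opening, from -1 (shut) to 1 (fully open), so that 0 is half open, then the shift along the tool's x, y, z in m, then the turn, a rotation vector about the tool's x, y, z in rad. In form: [[grip, [x, y, z], [wx, wy, wz]], ...]. A call has 1 to 12 rows; each row is the pose to reach, as a shift and turn from the pose commanded when the call began, along the tool's axes at that moment; what a row does not reach only later rows make up. A row lasts 1/12 s, in which the tool goes at most 41.7 mm and 7.16 degrees, less where a joint would pass 70% of its speed; a pose out of reach is approached as far as the arm can. A call with a gripper value outside its range is refused whole. The fingers move at their own pace and stop on an object; the grip force is fixed at half the most. Time passes only in rows, so rows that repeat a pose let the fingers close. It gives the time, the measured TCP pose, the force and the opening at its end, in the units of the state.
- arm.state(): the state, without advancing time (a new reading comes with each control period).
- viewer.read_camera(name): name is "scene" or "side" or "wrist"; returns the picture (384x512x3 uint8, red, green, blue); there is no depth.
- viewer.camera_model(name): a dict with "mtx" (3x3 intrinsics, pixels), "rvec" (rotation vector, rad) and "tvec" (3), from world to camera coordinates, as OpenCV has them. Camera axes: x right, y down, z forward; pixel columns grow to the right and rows downward; lengths in m; the calibration is good to about 2 mm. A picture is of the moment at which its call begins: read the wrist's pose just before it. camera_model takes no time and is no camera call; for the wrist camera it gives the pose at the moment of the call.
- sign_off(): hands the job in, once; it reports no verdict.
The state is a dict: "t": time; "joints": joint angles; "joint_vel": joint speeds; "effort": joint torques, N m; "tcp_pos": TCP position; "ee_rot": TCP orientation; "force": force on the tool from outside, world axes, zero at the start; "ft_torque": the same for the moment, N m; "opening": finger opening in m.
Only numpy, scipy, OpenCV 4.12 (cv2) and the standard library are available. Lean on these libraries where they do the work, as an engineer would, in place of code of your own. Each camera call takes 0.05 s, during which the arm holds its last target. There are 200 camera calls.

## Task

Put the stone case away by pushing alone: first fold the upright orange inner flap fully down over the stone pots, then swing the aluminium cover fully shut over it, and come away. Push with the fingertips or the outside of the fingers: do not pinch the flap or the cover, and leave the ring cone, the stone jar and the ring clamp where they stand.

Things in the scene. Friction and masses are not known exactly. Their poses are not given: they have to be found in the camera images.
- case: Black open-topped stone case, 160 (its x) by 180 (its y) by 55 mm high, 6 mm walls, fixed to the bench. Origin: centre of its underside; z up. The flap hinges along its -y wall, the cover along its +y wall, both hinge lines parallel to its x axis.
- flap_hinge (a point): Middle of the flap's hinge line: in the case frame at (0, -82, 46) mm. Axes as the case.
- flap (a joint): Angle of the orange flap, rad: 0 = folded flat, resting level at its stop inside the case with its top 4 mm below the case's rim; about 1.57 = standing upright on the case's -y side; opens to 1.8. From upright it folds over towards the case's +y. Mass about 60 g; the stiff hinge (0.08 N m, about 1 N at the free edge) stays where it is left.
- flap_edge (a point): Middle of the flap's free edge, on its outer face (the face that is on top when folded). Plate 142 mm along the hinge, 124 mm from hinge to free edge, 5 mm thick (from 0 to 5 mm above the hinge line when folded); a grey 4 mm pad, set back 13 mm from the edges, is on its inner (under) side.
- cover_hinge (a point): Middle of the cover's hinge line: in the case frame at (0, 90, 56) mm. Axes as the case.
- cover (a joint): Angle of the aluminium cover, rad: 0 = shut, level on the rim at its stop; about 1.57 = upright on the case's +y side; more = leaning back, outwards, up to 2.05. It shuts towards the case's -y. Mass about 250 g; the stiff hinge (0.4 N m, about 3 N near the free edge) stays where it is left, so it has to be pushed all the way.
- cover_edge (a point): Middle of the cover's free edge, on its outer face (the face that is on top when shut). Plate 160 mm along the hinge, 180 mm from hinge to free edge, 10 mm thick (from 0 to 10 mm above the hinge line when shut); a blue 3 mm lining, set back 16 mm from the edges, is on its inner (under) side.
- ring_cone_mid (a point): Dark wooden ring cone, foot 52 mm across, 64 mm tall, loose on the bench; leave alone. Point: on its axis 30 mm above its foot.
- stone_jar_mid (a point): Small amber glass jar with a white cap, 42 mm across, 50 mm tall, loose; leave alone. Point: its centre.
- ring_clamp_mid (a point): Wooden ring clamp lying on the bench, 85 by 28 by 24 mm, brass band, loose; leave alone. Point: its centre; x along its length.
Mind the look-alikes: they are no part of the job. Of the things shaped like the case, the black one is meant.

How it is judged:
By the outcome, as a careful person would: the job done as asked, in the order asked, and still so for the second after the job is handed in, with the robot touching nothing.
It also fails if it takes over 50 s, if anything falls off the work surface, if the arm or the gripper's body presses on something with over 40 N, if the wrist force passes 120 N, or if a joint passes its speed limit or range.

## Working session

There is one attempt and no reset: what is moved stays moved. The work goes in short steps, Python scripts to look and compute and a tool call to move; the robot and the scene stay as the last step left them, time stands still between calls to the robot, and variables do not carry over. Pictures are saved under pics/ and viewed, about 8 in all and at most 12, crops included, and the job is handed in when it is done.

Besides the shell and the picture viewer there is one more tool, called after ">>>" as name(argument=value, ...), one argument or row to a line, values as JSON. send_rows: Moves the arm, as the interface text tells. Its arguments: {"type":"object","properties":{"targets":{"type":"array","items":{"type":"array"}}},"required":["targets"]}

```bash
mkdir -p pics; ls; python3 - <<'E'
from station import arm, viewer
import cv2,numpy as np
s=arm.state();print({k:np.round(s[k],3).tolist() for k in s})
for n in("scene","side"):
    im=viewer.read_camera(n);cv2.imwrite(f"pics/{n}0.png",im[:,:,::-1])
    m=viewer.camera_model(n);R=cv2.Rodrigues(np.array(m['rvec']))[0];print(n,np.round(m['mtx'],1).tolist(),-R.T@np.ravel(m['tvec']),R[2])
E
```

```text
pics
{'t': 0.0, 'joints': [-1.274, 0.592, 0.048, 1.61, -0.033, 0.943, -0.034], 'joint_vel': [-0.001, -0.0, -0.001, -0.001, -0.001, -0.0, 0.0], 'effort': [-0.0, -54.869, 1.546, -19.812, 0.009, 0.009, 0.0], 'tcp_pos': [0.275, 0.67, 0.19], 'ee_rot': [0.001, 0.831, 0.557, -0.001], 'force': [0.367, -0.256, -1.372], 'ft_torque': [-0.005, 0.022, -0.025], 'opening': 0.085}
scene [[402.9, 0.0, 259.7], [0.0, 402.9, 189.5], [0.0, 0.0, 1.0]] [1.28449704 0.03913611 0.52477051] [-0.83100468 -0.14250588 -0.53770187]
side [[376.7, 0.0, 252.0], [0.0, 376.7, 196.1], [0.0, 0.0, 1.0]] [ 0.49992733 -0.68288547  0.58984522] [ 0.08786324  0.75563444 -0.64907368]
```

View pics/scene0.png

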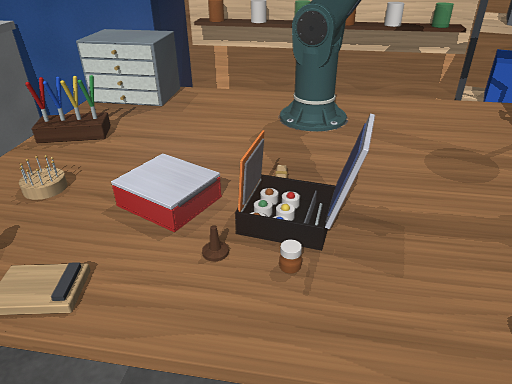

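View pics/side0.png

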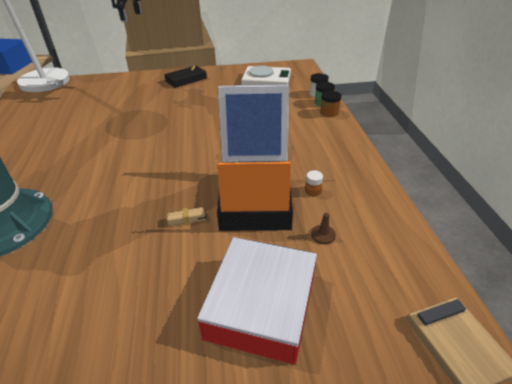

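Scene view: the black open case is at about (285,210), with its orange flap at (252,172) and its cover at (350,170). The look-alike is the red case with a white lid at (167,190), which is shut; I choose the black one. The ring cone is at (215,245), the jar at (290,257) and the clamp at (282,172).

```bash
python3 - <<'E'
import cv2,numpy as np
a=cv2.imread('pics/scene0.png')[105:280,195:395];b=cv2.imread('pics/side0.png')[75:255,120:345]
a=cv2.resize(a,(800,700),interpolation=cv2.INTER_CUBIC)[:600]
cv2.imwrite('pics/c1.png',a)
cv2.imwrite('pics/c2.png',cv2.resize(b,None,fx=3.3,fy=3.3,interpolation=cv2.INTER_CUBIC))
E
```

```text
(no output)
```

View pics/c1.png

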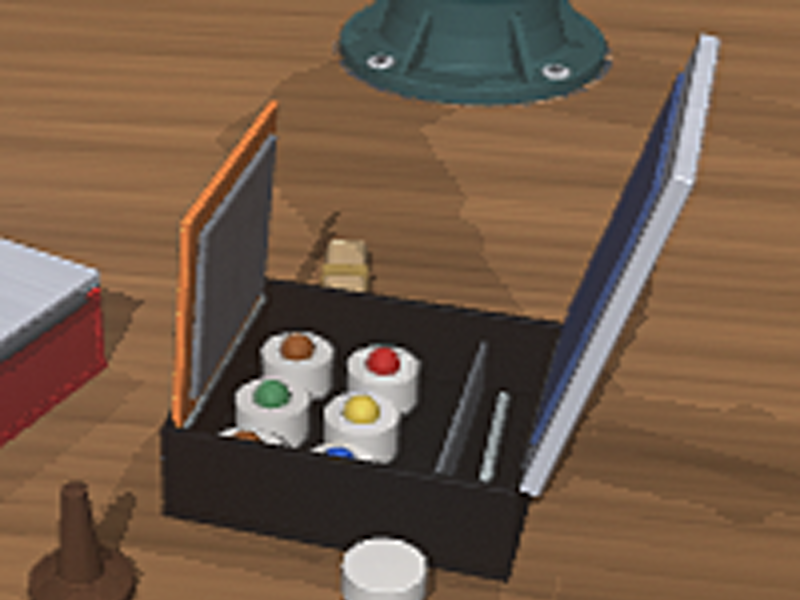

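View pics/c2.png

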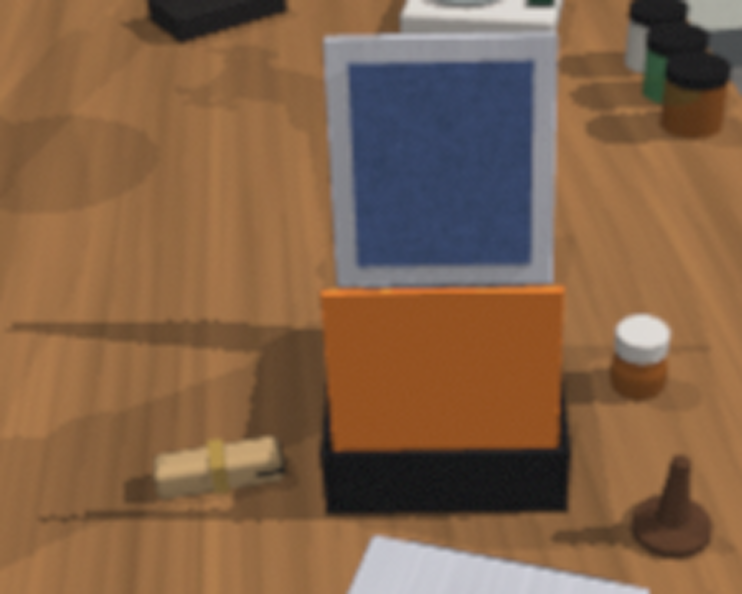

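```bash
cat > h.py <<'E'
import numpy as np,cv2
from station import arm,viewer
def ray(n,u,v):
    m=viewer.camera_model(n);R=cv2.Rodrigues(np.array(m['rvec'],float))[0]
    p=cv2.undistortPoints(np.array([[[u,v]]],float),np.array(m['mtx']),None)[0,0]
    return -R.T@np.ravel(m['tvec']),R.T@np.array([p[0],p[1],1])
def onz(n,u,v,z):
    c,d=ray(n,u,v);return c+d*(z-c[2])/d[2]
def tri(*obs):
    A=0;b=0
    for o in obs:
        c,d=ray(*o);d=d/np.linalg.norm(d);P=np.eye(3)-np.outer(d,d);A=A+P;b=b+P@c
    return np.linalg.solve(A,b)
E
python3 - <<'E'
from h import *
np.set_printoptions(precision=4,suppress=True)
S=lambda u,v:("scene",(u+.5)/4-.5+195,(v+.5)/4-.5+105)
D=lambda u,v:("side",(u+.5)/3.3-.5+120,(v+.5)/3.3-.5+75)
for n,q,z in [("S +x-y bot",S(163,515),0),("S +x+y bot",S(508,580),0),("S +x-y top",S(163,422),.055),("S +x+y top",S(525,493),.055),("S -x-y top",S(268,283),.055),("D -x-y bot",D(326,512),0),("D +x-y bot",D(566,510),0),
 ("jar top",S(384,568),.05),("jar",D(640,392),0),("cone",D(672,530),0.01),("clamp",D(218,470),.012),("clamp",S(347,265),.012),("red near corner",D(648,590),.055),("red",S(100,270),.055)]: print(n,onz(*q,z))
print("flap +x",tri(S(185,222),D(562,289)),"flap -x",tri(S(275,103),D(323,292)))
print("cover +x",tri(S(690,180),D(556,36)),"cover -x",tri(S(712,38),D(325,38)))
E
```

```text
S +x-y bot [ 0.648  -0.1216  0.    ]
S +x+y bot [0.6705 0.0564 0.    ]
S +x-y top [ 0.6422 -0.1208  0.055 ]
S +x+y top [0.6714 0.0601 0.055 ]
S -x-y top [ 0.4983 -0.091   0.055 ]
D -x-y bot [ 0.4922 -0.0976  0.    ]
D +x-y bot [ 0.6496 -0.1196  0.    ]
jar top [ 0.7297 -0.0004  0.05  ]
jar [ 0.7285 -0.0093  0.    ]
cone [ 0.71   -0.1567  0.01  ]
clamp [ 0.4226 -0.0589  0.012 ]
clamp [ 0.3961 -0.0568  0.012 ]
red near corner [ 0.6678 -0.2403  0.055 ]
red [ 0.499  -0.1899  0.055 ]
flap +x [ 0.6417 -0.1061  0.1698] flap -x [ 0.504  -0.0862  0.1695]
cover +x [0.6802 0.1115 0.2265] cover -x [0.5236 0.131  0.2274]
```

The crops confirm the choice: black case with stone pots, orange flap upright and silver cover leaning back. Points from the two views agree within about 3 mm: case centre (0.581,-0.0205), yaw -0.132 rad, flap top at z 0.170, cover edge at (0.602,0.121,0.227). I'll rise and go over the case to the outer (-y) side of the flap with the gripper shut.

>>> send_rows(
  targets=[
    [-1,[0,0,-0.16],[0,0,0]],
    [-1,[0,0,-0.16],[0,0,0]],
    [-1,[0,0,-0.16],[0,0,0]],
    [-1,[0,0,-0.16],[0,0,0]],
    [-1,[-0.658,0.582,-0.16],[0,0,1.312]],
    [-1,[-0.658,0.582,-0.16],[0,0,1.312]],
    [-1,[-0.658,0.582,-0.16],[0,0,1.312]],
    [-1,[-0.658,0.582,-0.16],[0,0,1.312]],
    [-1,[-0.658,0.582,-0.16],[0,0,1.312]],
    [-1,[-0.658,0.582,-0.16],[0,0,1.312]],
    [-1,[-0.658,0.582,-0.16],[0,0,1.312]],
    [-1,[-0.658,0.582,-0.16],[0,0,1.312]],
  ],
)

```text
t: 1.1
tcp_pos: [0.3849, 0.3534, 0.3513]
ee_rot: [0.0, 0.996, 0.087, -0.0]
force: [0.8, -0.5, -0.1]
opening: -0.0004
```

```bash
cat >> h.py <<'E'
from scipy.spatial.transform import Rotation as Ro
np.set_printoptions(precision=4,suppress=True)
C=np.array([.581,-.0205,0]);YAW=-.132
Rc=Ro.from_euler('z',YAW)
RT=Rc*Ro.from_euler('x',np.pi)   # tool down, x along case x
def W(p): return C+Rc.apply(np.array(p)/1000)
def shift(pts,rot=None):
    """case-frame mm waypoints -> tool shifts (m) and turn, from now"""
    s=arm.state();R=Ro.from_quat(np.roll(s['ee_rot'],-1))
    print('t',s['t'],'case mm',Rc.inv().apply(s['tcp_pos']-C)*1000,'F',s['force'],'open',s['opening'])
    print('turn',(R.inv()*(rot or RT)).as_rotvec())
    for p in pts: print(p,R.inv().apply(W(p)-s['tcp_pos']))
E
python3 -c "
from h import *
shift([(0,-140,350)])"
```

```text
t 1.1 case mm [-243.6107  344.8291  351.2681] F [ 0.8067 -0.5194 -0.103 ] open -0.0003897412711068107
turn [0.0003 0.0006 0.3069]
(0, -140, 350) [0.0857 0.5358 0.0013]
```

>>> send_rows(
  targets=[
    [-1,[0.086,0.536,0],[0,0,0.307]],
    [-1,[0.086,0.536,0],[0,0,0.307]],
    [-1,[0.086,0.536,0],[0,0,0.307]],
    [-1,[0.086,0.536,0],[0,0,0.307]],
    [-1,[0.086,0.536,0],[0,0,0.307]],
    [-1,[0.086,0.536,0],[0,0,0.307]],
    [-1,[0.086,0.536,0],[0,0,0.307]],
    [-1,[0.086,0.536,0],[0,0,0.307]],
    [-1,[0.086,0.536,0],[0,0,0.307]],
    [-1,[0.086,0.536,0],[0,0,0.307]],
    [-1,[0.086,0.536,0],[0,0,0.307]],
    [-1,[0.086,0.536,0],[0,0,0.307]],
  ],
)

```text
t: 2.1
tcp_pos: [0.5516, -0.1173, 0.3513]
ee_rot: [-0.0, 0.998, -0.063, -0.0]
force: [1.2, 0.6, 0.1]
opening: 0.0001
```

```bash
python3 -c "
from h import *
shift([(0,-140,350),(0,-140,140)])"
```

```text
t 2.1 case mm [-16.3664 -99.7756 351.345 ] F [1.2464 0.6132 0.1102] open 6.766124189416297e-05
turn [-0.0005  0.0005  0.0065]
(0, -140, 350) [0.0161 0.0403 0.0013]
(0, -140, 140) [0.0162 0.0404 0.2113]
```

>>> send_rows(
  targets=[
    [-1,[0.016,0.04,0],[0,0,0]],
    [-1,[0.016,0.04,0],[0,0,0]],
    [-1,[0.016,0.04,0.208],[0,0,0]],
    [-1,[0.016,0.04,0.208],[0,0,0]],
    [-1,[0.016,0.04,0.208],[0,0,0]],
    [-1,[0.016,0.04,0.208],[0,0,0]],
    [-1,[0.016,0.04,0.208],[0,0,0]],
    [-1,[0.016,0.04,0.208],[0,0,0]],
    [-1,[0.016,0.04,0.208],[0,0,0]],
    [-1,[0.016,0.04,0.208],[0,0,0]],
  ],
)

```text
t: 2.93
tcp_pos: [0.5639, -0.158, 0.1454]
ee_rot: [0.0, 0.998, -0.063, 0.001]
force: [0.0, -1.0, 0.8]
opening: -0.0001
```

```bash
python3 - <<'E'
from h import *
# contact corner (tip, 11 mm ahead in +y) at radius r on outer face (5 mm off hinge line)
pts=[]
for th in np.radians([90,78,66,54,42,30,20,10,0]):
    r=95
    y=-82+r*np.cos(th)-5*np.sin(th); z=46+r*np.sin(th)+5*np.cos(th)
    pts.append((0,y-11 if th>.2 else y-11,z))
shift([np.round(p,0) for p in pts])
viewer  # view before the push
im=viewer.read_camera("scene");cv2.imwrite("pics/s2.png",cv2.resize(im[60:290,170:420,::-1],None,fx=3,fy=2.6))
E
```

```text
t 2.9333 case mm [   1.1134 -138.5867  145.3941] F [ 0.0002 -0.9688  0.7501] open -7.606360220914841e-05
turn [ 0.0006 -0.0026  0.0057]
[  0. -98. 141.] [-0.0009 -0.0406  0.0044]
[  0. -78. 140.] [-0.0008 -0.0606  0.0054]
[  0. -59. 135.] [-0.0007 -0.0796  0.0103]
[  0. -41. 126.] [-0.0006 -0.0976  0.0193]
[  0. -26. 113.] [-0.0006 -0.1126  0.0323]
[  0. -13.  98.] [-0.0005 -0.1256  0.0473]
[ 0. -5. 83.] [-0.0005 -0.1336  0.0623]
[ 0. -0. 67.] [-0.0005 -0.1386  0.0783]
[ 0.  2. 51.] [-0.0006 -0.1407  0.0943]
```

View pics/s2.png

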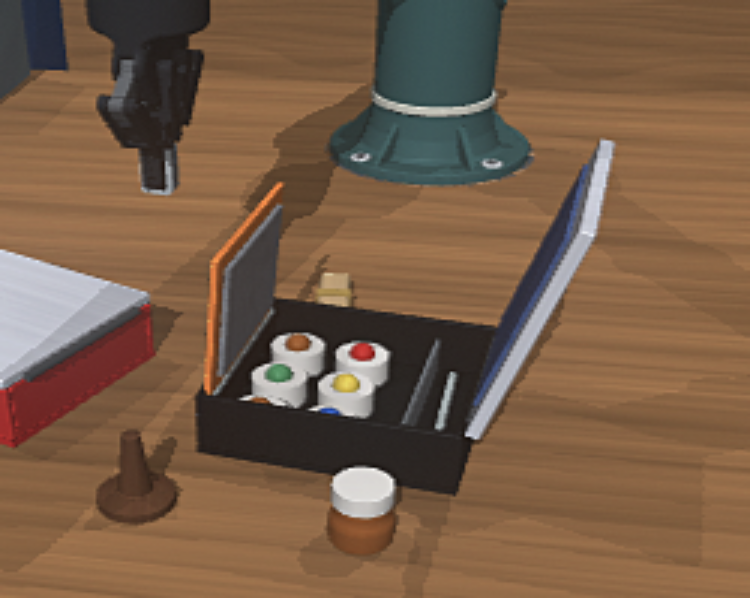

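The shut fingertips (158,190) stand on the flap's outer side, clear of everything; the flap and cover haven't moved. I'll start folding.

>>> send_rows(
  targets=[
    [-1,[-0.001,-0.025,0.004],[0,0,0]],
    [-1,[-0.001,-0.04,0.004],[0,0,0]],
    [-1,[-0.001,-0.051,0.005],[0,0,0]],
    [-1,[-0.001,-0.061,0.006],[0,0,0]],
    [-1,[-0.001,-0.071,0.008],[0,0,0]],
    [-1,[-0.001,-0.08,0.011],[0,0,0]],
    [-1,[-0.001,-0.09,0.015],[0,0,0]],
    [-1,[-0.001,-0.098,0.02],[0,0,0]],
    [-1,[-0.001,-0.106,0.026],[0,0,0]],
    [-1,[-0.001,-0.113,0.033],[0,0,0]],
    [-1,[-0.001,-0.12,0.04],[0,0,0]],
    [-1,[-0.001,-0.126,0.048],[0,0,0]],
  ],
)

```text
t: 3.98
tcp_pos: [0.5774, -0.0315, 0.0947]
ee_rot: [0.0, 0.998, -0.063, -0.0]
force: [-0.1, 0.1, 0.2]
opening: -0.0
```

```bash
python3 - <<'E'
from h import *
shift([(0,-13,98),(0,-5,83),(0,0,67),(0,2,51),(0,2,48)])
E
```

```text
t 3.9833 case mm [ -2.1403 -11.3946  94.6797] F [-0.0994  0.1406  0.224 ] open -1.4798870014392633e-05
turn [0.0001 0.0003 0.0061]
(0, -13, 98) [ 0.0021  0.0016 -0.0033]
(0, -5, 83) [ 0.0022 -0.0064  0.0117]
(0, 0, 67) [ 0.0022 -0.0114  0.0277]
(0, 2, 51) [ 0.0022 -0.0134  0.0437]
(0, 2, 48) [ 0.0022 -0.0134  0.0467]
```

```bash
python3 - <<'E'
from h import *
im=viewer.read_camera("scene");cv2.imwrite("pics/s3.png",cv2.resize(im[60:290,170:420,::-1],None,fx=3,fy=2.6))
E
```

```text
(no output)
```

View pics/s3.png

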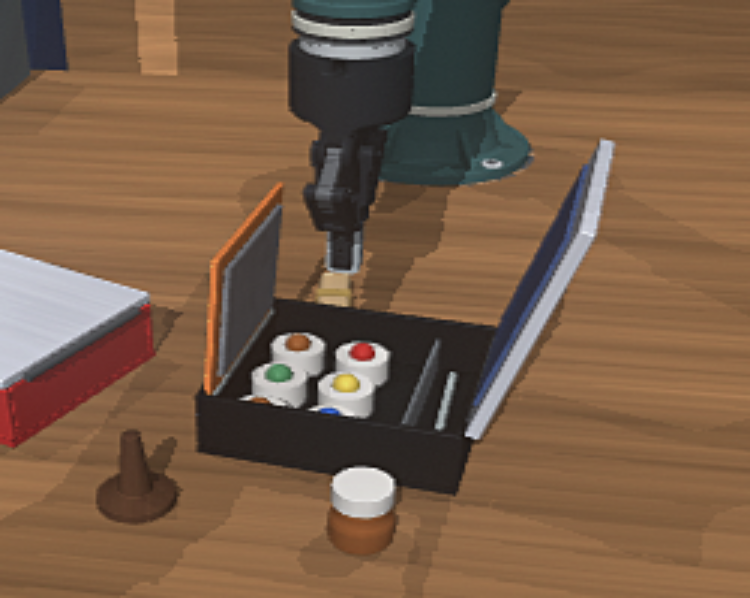

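The tip passed by without touching the flap: it is at (342,265) in the crop, apparently behind the case, and the flap still stands. I'll check the camera against the measured TCP.

```bash
python3 - <<'E'
from h import *
s=arm.state();tcp=s['tcp_pos'];print(tcp)
for n in("scene","side"):
    m=viewer.camera_model(n);p=cv2.projectPoints(np.array([tcp,[0,0,0],[0.08,0,0]],float),np.array(m['rvec'],float),np.array(m['tvec'],float),np.array(m['mtx']),None)[0][:,0];print(n,p)
im=viewer.read_camera("side");c=cv2.resize(im[75:255,120:345,::-1],None,fx=3.3,fy=3.3);cv2.imwrite("pics/d3.png",c)
print(onz("scene",170+342/3,60+265/2.6,.095))
E
```

```text
[ 0.5764 -0.0297  0.0931]
scene [[284.7995 180.837 ]
 [312.3239 117.2903]
 [310.8923 126.8443]]
side [[251.6576 173.6683]
 [ -0.9918 222.6079]
 [ 35.7247 218.9091]]
[ 0.4994 -0.0403  0.095 ]
```

View pics/d3.png

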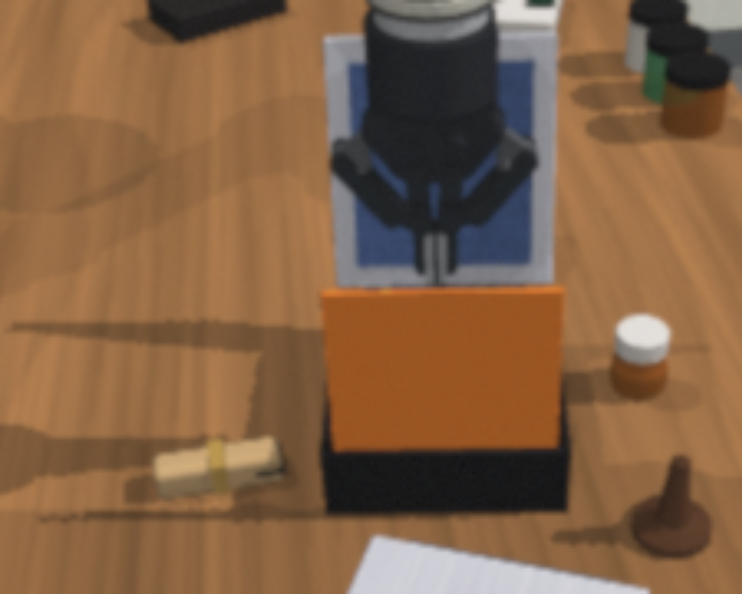

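```bash
python3 - <<'E'
from h import *
for u,v,x,y in((284,164.3,.5764,-.0297),(222.7,133,.5639,-.158)):
    c,d=ray("scene",u,v);t=(x-c[0])/d[0];print("scene ray at x:",c+d*t)
for v in(280,286): 
    c,d=ray("side",120+436/3.3,75+v/3.3);t=(-.0297-c[1])/d[1];print("side ray at y",v,c+d*t)
print(tri(("scene",284,164.3),("side",252.1,75+284/3.3)))
m=viewer.camera_model("wrist");R=cv2.Rodrigues(np.array(m['rvec'],float))[0];print(-R.T@np.ravel(m['tvec']),R)
s=arm.state();print(s['joints'],s['tcp_pos'])
im=viewer.read_camera("wrist");cv2.imwrite("pics/w3.png",im[:,:,::-1])
for n in("scene","side"):
    cv2.imwrite("pics/ref_%s.png"%n,viewer.read_camera(n)[:,:,::-1])
E
```

```text
scene ray at x: [ 0.5764 -0.0324  0.1317]
scene ray at x: [ 0.5639 -0.1591  0.1856]
side ray at y 280 [ 0.5781 -0.0297  0.1296]
side ray at y 286 [ 0.578  -0.0297  0.1249]
[ 0.5768 -0.0332  0.1306]
[0.5847 0.0384 0.2752] [[ 0.9922 -0.1244 -0.0039]
 [-0.1185 -0.9539  0.2758]
 [-0.0381 -0.2732 -0.9612]]
[-0.3942  0.5989  0.525   2.0343 -0.4956  0.6373  0.3387] [ 0.5763 -0.0305  0.0937]
```

View pics/w3.png

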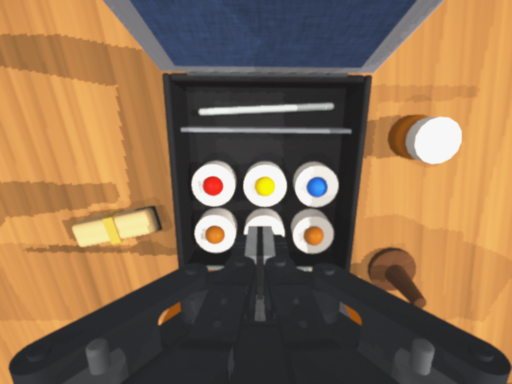

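```bash
python3 - <<'E'
from h import *
a=onz("wrist",166,76,.055);b=onz("wrist",370,76,.055);print(a,b,np.linalg.norm(a-b),"expect",W((-80,90,55)),W((80,90,55)))
print(viewer.camera_model("wrist")['mtx'][0][0])
for y in(-.0305,-.02):
    c,d=ray("wrist",260,228);print(c+d*(y-c[1])/d[1])
E
```

```text
[0.5184 0.0722 0.055 ] [0.6718 0.0525 0.055 ] 0.15467897442536777 expect [0.5135 0.0792 0.055 ] [0.6721 0.0582 0.055 ]
271.51454829551284
[ 0.5771 -0.0305  0.1241]
[ 0.5784 -0.02    0.1481]
```

Scene, side and wrist views agree that the real shut fingertips are about 37 mm higher than the reported TCP (z about 0.131 against 0.094), while x and y fit. So I passed just over the flap. I'll allow for this: back over, down on the outer side, and push again lower.

>>> send_rows(
  targets=[
    [-1,[0.003,0,-0.1],[0,0,0]],
    [-1,[0.003,0,-0.1],[0,0,0]],
    [-1,[0.003,0,-0.1],[0,0,0]],
    [-1,[0.003,0.127,-0.1],[0,0,0]],
    [-1,[0.003,0.127,-0.1],[0,0,0]],
    [-1,[0.003,0.127,-0.1],[0,0,0]],
    [-1,[0.003,0.127,-0.1],[0,0,0]],
    [-1,[0.003,0.127,-0.012],[0,0,0]],
    [-1,[0.003,0.127,-0.012],[0,0,0]],
    [-1,[0.003,0.127,-0.012],[0,0,0]],
    [-1,[0.003,0.127,-0.012],[0,0,0]],
  ],
)

```text
t: 5.15
tcp_pos: [0.5621, -0.1583, 0.1059]
ee_rot: [-0.0, 0.998, -0.064, -0.003]
force: [0.5, -1.1, 0.6]
opening: -0.0002
```

```bash
python3 - <<'E'
from h import *
shift([(0,-98,104),(0,-78,103),(0,-59,98),(0,-41,89),(0,-26,76),(0,-13,61),(0,-5,46),(0,0,30),(0,2,14)])
E
```

```text
t 5.15 case mm [  -0.6088 -139.1045  105.9006] F [ 0.5375 -1.0845  0.6215] open -0.0001788762951453163
turn [-0.0004  0.0055  0.0048]
(0, -98, 104) [ 0.0008 -0.0411  0.0019]
(0, -78, 103) [ 0.0009 -0.0611  0.0029]
(0, -59, 98) [ 0.001  -0.0801  0.0079]
(0, -41, 89) [ 0.0012 -0.0981  0.0169]
(0, -26, 76) [ 0.0013 -0.1131  0.0299]
(0, -13, 61) [ 0.0015 -0.1261  0.0449]
(0, -5, 46) [ 0.0016 -0.1341  0.0599]
(0, 0, 30) [ 0.0017 -0.1391  0.0759]
(0, 2, 14) [ 0.0018 -0.1411  0.0919]
```

>>> send_rows(
  targets=[
    [-1,[0.001,-0.025,0.002],[0,0,0]],
    [-1,[0.001,-0.04,0.002],[0,0,0]],
    [-1,[0.001,-0.051,0.002],[0,0,0]],
    [-1,[0.001,-0.061,0.003],[0,0,0]],
    [-1,[0.001,-0.071,0.005],[0,0,0]],
    [-1,[0.001,-0.08,0.008],[0,0,0]],
    [-1,[0.001,-0.09,0.012],[0,0,0]],
    [-1,[0.001,-0.098,0.017],[0,0,0]],
    [-1,[0.001,-0.106,0.024],[0,0,0]],
    [-1,[0.001,-0.113,0.03],[0,0,0]],
    [-1,[0.001,-0.12,0.037],[0,0,0]],
    [-1,[0.001,-0.126,0.045],[0,0,0]],
  ],
)

```text
t: 6.15
tcp_pos: [0.5811, -0.0328, 0.0617]
ee_rot: [-0.0, 0.998, -0.063, -0.0]
force: [0.8, 1.4, 1.4]
opening: 0.0002
```

```bash
python3 - <<'E'
from h import *
shift([(0,-13,61),(0,-5,46),(0,0,30),(0,2,14)])
im=viewer.read_camera("scene");cv2.imwrite("pics/s4.png",cv2.resize(im[60:290,170:420,::-1],None,fx=3,fy=2.6))
E
```

```text
t 6.15 case mm [  1.7686 -12.207   61.6965] F [0.7554 1.3694 1.3651] open 0.000230292961236415
turn [-0.0001  0.0005  0.0062]
(0, -13, 61) [-0.0018  0.0008  0.0007]
(0, -5, 46) [-0.0017 -0.0072  0.0157]
(0, 0, 30) [-0.0017 -0.0122  0.0317]
(0, 2, 14) [-0.0017 -0.0142  0.0477]
```

View pics/s4.png

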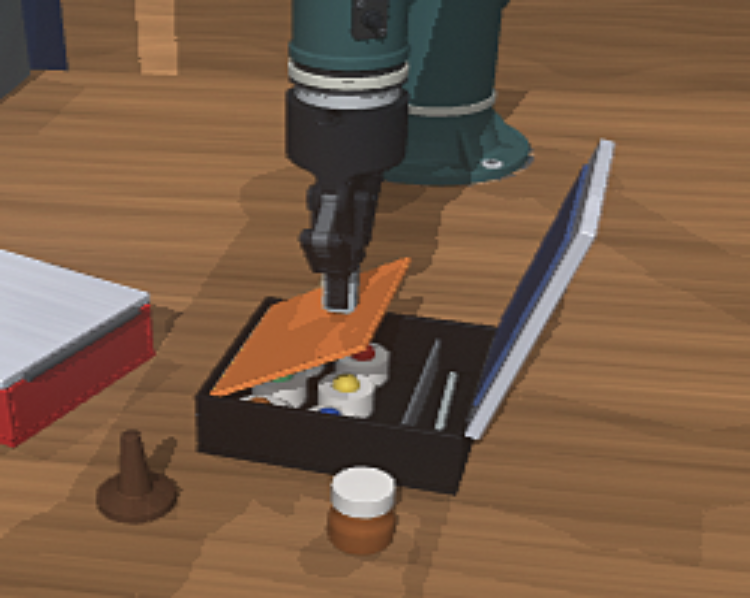

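The flap is down to about 30°, with the tip on it at (340,312). This confirms the 37 mm offset. I'll press it down the rest of the way.

>>> send_rows(
  targets=[
    [-1,[-0.002,-0.004,0.008],[0,0,0]],
    [-1,[-0.002,-0.007,0.016],[0,0,0]],
    [-1,[-0.002,-0.01,0.024],[0,0,0]],
    [-1,[-0.002,-0.012,0.032],[0,0,0]],
    [-1,[-0.002,-0.014,0.038],[0,0,0]],
    [-1,[-0.002,-0.014,0.043],[0,0,0]],
    [-1,[-0.002,-0.014,0.046],[0,0,0]],
    [-1,[-0.002,-0.014,0.048],[0,0,0]],
    [-1,[-0.002,-0.014,0.048],[0,0,0]],
  ],
)

```text
t: 6.95
tcp_pos: [0.5808, -0.0198, 0.0143]
ee_rot: [0.0, 0.998, -0.063, -0.0]
force: [0.1, -0.8, 0.4]
opening: 0.0
```

```bash
python3 - <<'E'
from h import *
shift([(0,2,14)])
im=viewer.read_camera("side");hsv=cv2.cvtColor(im,cv2.COLOR_RGB2HSV)
m=cv2.inRange(hsv,(5,160,90),(18,255,255))[100:240,200:310];ys,xs=np.nonzero(m);print("orange side rows",ys.min()+100,ys.max()+100,xs.min()+200,xs.max()+200)
md=viewer.camera_model("side")
for p in [(-71,-82,51),(71,42,51),(-71,42,51)]:
    print(cv2.projectPoints(W(p)[None],np.array(md['rvec'],float),np.array(md['tvec'],float),np.array(md['mtx']),None)[0].ravel())
E
```

```text
t 6.95 case mm [-0.3267  0.6832 14.2656] F [ 0.0799 -0.8245  0.4002] open 1.4789037887251006e-05
turn [0.0002 0.0005 0.0057]
(0, 2, 14) [ 0.0003 -0.0013  0.0003]
orange side rows 173 211 221 309
[220.0201 210.7291]
[283.5562 174.2113]
[223.4142 175.1127]
```

>>> send_rows(
  targets=[
    [-1,[0,0,0.001],[0,0,0]],
    [-1,[0,0,0.002],[0,0,0]],
    [-1,[0,0,0.003],[0,0,0]],
    [-1,[0,0,0.004],[0,0,0]],
    [-1,[0,0,0.004],[0,0,0]],
  ],
)

```text
t: 7.42
tcp_pos: [0.5813, -0.0197, 0.0113]
ee_rot: [-0.0, 0.998, -0.063, 0.0]
force: [-0.8, 0.2, 5.5]
opening: 0.0002
```

>>> send_rows(
  targets=[
    [-1,[0,0,0.001],[0,0,0]],
    [-1,[0,0,0.002],[0,0,0]],
    [-1,[0,0,0.002],[0,0,0]],
  ],
)

```text
t: 7.67
tcp_pos: [0.5815, -0.0197, 0.0109]
ee_rot: [-0.001, 0.998, -0.063, 0.0]
force: [-3.8, 0.7, 17.6]
opening: -0.0
```

```bash
python3 - <<'E'
from h import *
shift([(0,0,30),(0,0,200),(0,0,280)])
E
```

```text
t 7.6667 case mm [ 0.3526  0.8847 10.8651] F [-3.8438  0.6944 17.6123] open -2.980605672974054e-05
turn [-0.0019 -0.0008  0.0053]
(0, 0, 30) [-0.0003  0.0008 -0.0191]
(0, 0, 200) [-0.0002  0.0005 -0.1891]
(0, 0, 280) [-0.0001  0.0004 -0.2691]
```

The force rose from 5.5 to 17.6 N over only 0.4 mm of travel, so the flap is at its stop. Its top should be at z 51 mm while the TCP reads 10.9, which makes the tip offset about 40 mm. Next I'll rise and cross to the cover's outer (+y) side.

>>> send_rows(
  targets=[
    [-1,[0,0,-0.04],[0,0,0]],
    [-1,[0,0,-0.25],[0,0,0]],
    [-1,[0,0,-0.25],[0,0,0]],
    [-1,[0,0,-0.25],[0,0,0]],
    [-1,[0,0,-0.25],[0,0,0]],
    [-1,[0,0,-0.25],[0,0,0]],
    [-1,[0,0,-0.25],[0,0,0]],
    [-1,[0,-0.19,-0.25],[0,0,0]],
    [-1,[0,-0.19,-0.25],[0,0,0]],
    [-1,[0,-0.19,-0.25],[0,0,0]],
    [-1,[0,-0.19,-0.25],[0,0,0]],
    [-1,[0,-0.19,-0.25],[0,0,0]],
  ],
)

```text
t: 8.67
tcp_pos: [0.6045, 0.1761, 0.2578]
ee_rot: [-0.002, 0.998, -0.06, -0.0]
force: [0.5, 0.7, -0.5]
opening: -0.0002
```

```bash
python3 - <<'E'
from h import *
shift([(0,190,172)])
for n in("scene","side"):
    im=viewer.read_camera(n);cv2.imwrite(f"pics/{n}5.png",im[:,:,::-1])
a=cv2.imread('pics/scene5.png')[60:260,200:400];b=cv2.imread('pics/side5.png')[60:260,160:360]
cv2.imwrite('pics/m5.png',cv2.resize(np.hstack([a,b]),(800,400),interpolation=cv2.INTER_CUBIC))
E
```

```text
t 8.6667 case mm [ -2.5472 197.9588 257.8011] F [ 0.523   0.6879 -0.4983] open -0.00020024693901980032
turn [-0.003   0.0009  0.0126]
(0, 190, 172) [0.0025 0.0082 0.0858]
```

View pics/m5.png

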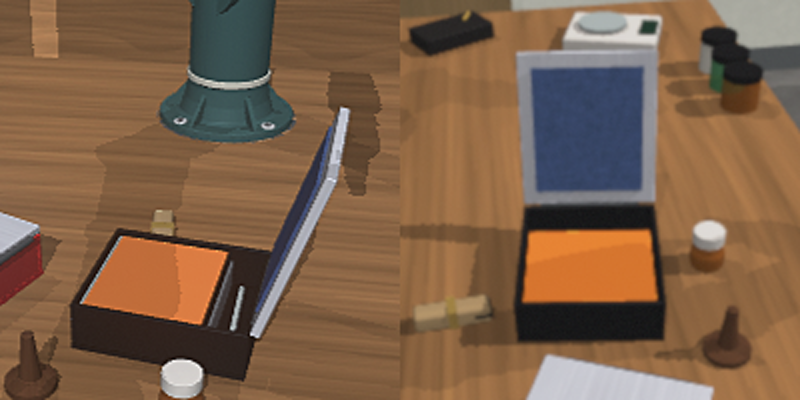

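The flap lies level in the case in both halves of the picture ((155,275) and (590,265)), and the cover is untouched. I'll go down behind the cover.

>>> send_rows(
  targets=[
    [-1,[0,0,0.086],[0,0,0.01]],
    [-1,[0,0,0.086],[0,0,0.01]],
    [-1,[0,0,0.086],[0,0,0.01]],
    [-1,[0,0,0.086],[0,0,0.01]],
  ],
)

```text
t: 9.1
tcp_pos: [0.6024, 0.1676, 0.1704]
ee_rot: [0.001, 0.998, -0.069, -0.003]
force: [0.1, -0.4, 1.1]
opening: -0.0001
```

```bash
python3 - <<'E'
from h import *
pts=[]
for d in [105,100,95,90,82,74,66,58,50,42,34,26,18,10,4,0]:
    t=np.radians(d); f=lambda r:(90-r*np.cos(t)+10*np.sin(t),56+r*np.sin(t)+10*np.cos(t))
    y=f(180)[0] if d>90 else f(165)[0]
    pts.append(np.round((0,y+11,f(165)[1]-40),0))
shift(pts)
E
```

```text
t 9.1 case mm [ -3.5288 189.2669 170.4268] F [ 0.1447 -0.4307  1.0801] open -0.00011452527422974973
turn [ 0.0031  0.0056 -0.0053]
[  0. 157. 173.] [ 0.0037  0.0323 -0.0025]
[  0. 142. 177.] [ 0.0037  0.0473 -0.0064]
[  0. 127. 180.] [ 0.0038  0.0623 -0.0094]
[  0. 111. 181.] [ 0.0039  0.0783 -0.0103]
[  0.  88. 181.] [ 0.004   0.1013 -0.0103]
[  0.  65. 177.] [ 0.0042  0.1243 -0.0062]
[  0.  43. 171.] [ 0.0043  0.1462 -0.0001]
[  0.  22. 161.] [0.0045 0.1672 0.0099]
[  0.   3. 149.] [0.0046 0.1862 0.022 ]
[  0. -15. 134.] [0.0048 0.2041 0.037 ]
[  0. -30. 117.] [0.005  0.2191 0.0541]
[  0. -43.  97.] [0.0052 0.232  0.0741]
[  0. -53.  76.] [0.0054 0.2419 0.0952]
[  0. -60.  55.] [0.0055 0.2489 0.1162]
[  0. -63.  37.] [0.0056 0.2518 0.1342]
[  0. -64.  26.] [0.0057 0.2528 0.1452]
```

>>> send_rows(
  targets=[
    [-1,[0.003,0.02,0],[0,0,0]],
    [-1,[0.003,0.032,0],[0,0,0]],
    [-1,[0.003,0.042,0],[0,0,0]],
    [-1,[0.003,0.052,0],[0,0,0]],
    [-1,[0.003,0.062,-0.002],[0,0,0]],
    [-1,[0.003,0.072,-0.003],[0,0,0]],
    [-1,[0.003,0.084,-0.004],[0,0,0]],
    [-1,[0.003,0.096,-0.004],[0,0,0]],
    [-1,[0.003,0.108,-0.004],[0,0,0]],
    [-1,[0.003,0.12,-0.003],[0,0,0]],
    [-1,[0.003,0.132,0],[0,0,0]],
    [-1,[0.003,0.144,0.004],[0,0,0]],
  ],
)

```text
t: 10.1
tcp_pos: [0.5877, 0.0241, 0.1684]
ee_rot: [0.0, 0.998, -0.068, -0.0]
force: [0.4, 0.3, 2.5]
opening: 0.0002
```

```bash
python3 - <<'E'
from h import *
shift([(0,43,167),(0,22,158),(0,3,147),(0,-15,132),(0,-30,115),(0,-43,96),(0,-53,75),(0,-60,54),(0,-63,36),(0,-64,26)])
im=viewer.read_camera("scene");cv2.imwrite("pics/s6.png",cv2.resize(im[60:290,170:420,::-1],None,fx=3,fy=2.6))
E
```

```text
t 10.1 case mm [  0.7689  45.0728 168.4339] F [0.443  0.2826 2.499 ] open 0.00015929774335210646
turn [ 0.0006  0.0007 -0.0044]
(0, 43, 167) [-0.0008  0.0021  0.0014]
(0, 22, 158) [-0.0007  0.0231  0.0104]
(0, 3, 147) [-0.0006  0.0421  0.0215]
(0, -15, 132) [-0.0005  0.0601  0.0365]
(0, -30, 115) [-0.0004  0.075   0.0535]
(0, -43, 96) [-0.0003  0.088   0.0725]
(0, -53, 75) [-0.0003  0.098   0.0935]
(0, -60, 54) [-0.0002  0.105   0.1145]
(0, -63, 36) [-0.0002  0.108   0.1325]
(0, -64, 26) [-0.0002  0.109   0.1425]
```

View pics/s6.png

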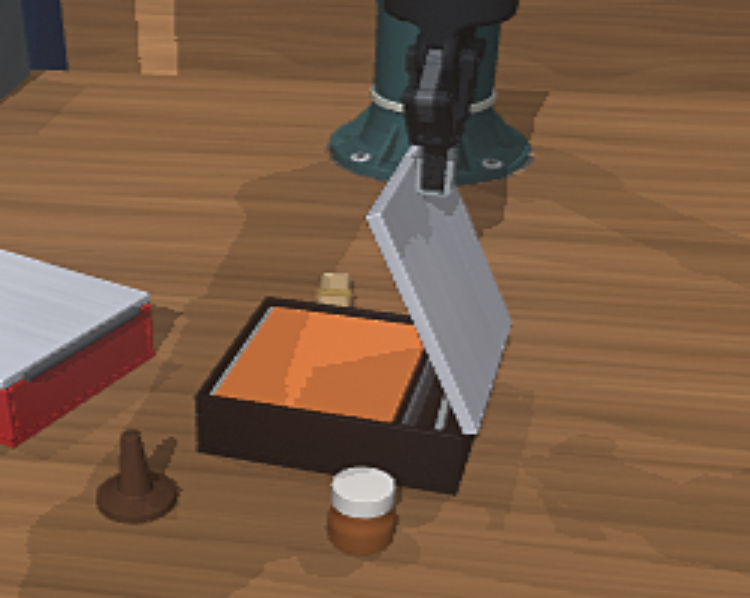

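The cover is past upright with the tip on its outer face near the edge at (433,190), and the flap is still flat. I'll carry on along the arc.

>>> send_rows(
  targets=[
    [-1,[0,0.012,0.006],[0,0,0]],
    [-1,[0,0.023,0.011],[0,0,0]],
    [-1,[0,0.033,0.017],[0,0,0]],
    [-1,[0,0.042,0.023],[0,0,0]],
    [-1,[0,0.05,0.03],[0,0,0]],
    [-1,[0,0.058,0.038],[0,0,0]],
    [-1,[0,0.065,0.046],[0,0,0]],
    [-1,[0,0.072,0.055],[0,0,0]],
    [-1,[0,0.078,0.064],[0,0,0]],
    [-1,[0,0.084,0.073],[0,0,0]],
    [-1,[0,0.089,0.083],[0,0,0]],
    [-1,[0,0.094,0.093],[0,0,0]],
  ],
)

```text
t: 11.15
tcp_pos: [0.5754, -0.0678, 0.0745]
ee_rot: [0.0, 0.998, -0.068, -0.0]
force: [0.5, 0.7, 1.1]
opening: 0.0005
```

>>> send_rows(
  targets=[
    [-1,[0,0.003,0.01],[0,0,0]],
    [-1,[0,0.006,0.02],[0,0,0]],
    [-1,[0,0.008,0.03],[0,0,0]],
    [-1,[0,0.009,0.038],[0,0,0]],
    [-1,[0,0.009,0.042],[0,0,0]],
    [-1,[0,0.009,0.045],[0,0,0]],
    [-1,[0,0.009,0.047],[0,0,0]],
    [-1,[0,0.009,0.047],[0,0,0]],
  ],
)

```text
t: 11.82
tcp_pos: [0.5741, -0.0756, 0.0282]
ee_rot: [-0.0, 0.998, -0.068, -0.0]
force: [-0.1, -0.4, 0.0]
opening: -0.0003
```

```bash
python3 -c "
from h import *
shift([(0,-64,26)])"
```

```text
t 11.8167 case mm [  0.3895 -55.5057  28.2393] F [-0.0581 -0.449   0.0147] open -0.00033762386774127895
turn [-0.0005  0.0008 -0.0035]
(0, -64, 26) [-0.0004  0.0085  0.0022]
```

Press on gently until the stop shows.

>>> send_rows(
  targets=[
    [-1,[0,0.003,0.001],[0,0,0]],
    [-1,[0,0.003,0.002],[0,0,0]],
    [-1,[0,0.003,0.003],[0,0,0]],
    [-1,[0,0.003,0.004],[0,0,0]],
    [-1,[0,0.003,0.004],[0,0,0]],
  ],
)

```text
t: 12.23
tcp_pos: [0.5743, -0.0789, 0.0262]
ee_rot: [-0.001, 0.998, -0.068, 0.0]
force: [-2.5, 0.7, 12.3]
opening: -0.0
```

>>> send_rows(
  targets=[
    [-1,[0,0,0.001],[0,0,0]],
    [-1,[0,0,0.002],[0,0,0]],
    [-1,[0,0,0.002],[0,0,0]],
  ],
)

```text
t: 12.48
tcp_pos: [0.5744, -0.0789, 0.0259]
ee_rot: [-0.002, 0.998, -0.068, 0.001]
force: [-5.6, 1.7, 25.8]
opening: 0.0
```

>>> send_rows(
  targets=[
    [-1,[0,0,-0.02],[0,0,0]],
    [-1,[0,0,-0.05],[0,0,0]],
    [-1,[0,0,-0.2],[0,0,0]],
    [-1,[0,0,-0.2],[0,0,0]],
    [-1,[0,0,-0.2],[0,0,0]],
    [-1,[0,0,-0.2],[0,0,0]],
    [-1,[0,0,-0.2],[0,0,0]],
    [-1,[0,0,-0.2],[0,0,0]],
  ],
)

```text
t: 13.15
tcp_pos: [0.575, -0.0791, 0.2244]
ee_rot: [-0.0, 0.998, -0.068, 0.002]
force: [-0.3, -0.2, -0.6]
opening: -0.0
```

```bash
python3 - <<'E'
from h import *
shift([])
for n in("scene","side"):
    im=viewer.read_camera(n);cv2.imwrite(f"pics/{n}7.png",im[:,:,::-1])
    m=viewer.camera_model(n)
    print(n,cv2.projectPoints(np.array([W(p) for p in[(80,-90,66),(-80,-90,66),(80,90,66),(-80,90,66)]]),np.array(m['rvec'],float),np.array(m['tvec'],float),np.array(m['mtx']),None)[0][:,0].tolist())
a=cv2.imread('pics/scene7.png')[60:300,190:390];b=cv2.imread('pics/side7.png')[60:300,160:360]
cv2.imwrite('pics/m7.png',cv2.resize(np.hstack([a,b]),(800,480),interpolation=cv2.INTER_CUBIC))
E
```

```text
t 13.15 case mm [  1.8023 -58.8739 224.3856] F [-0.2594 -0.1747 -0.6373] open -3.172166507188191e-05
turn [-0.0011 -0.004  -0.0036]
scene [[234.75539041563923, 207.44754414723928], [258.6811011273777, 169.1214530217166], [325.3227346658132, 223.36600824854247], [337.2412587985277, 180.75305621211962]]
side [[292.2385429365419, 207.00982842004663], [214.89413522210538, 208.0856046060551], [286.2266972708402, 157.2722603728077], [220.44184025836995, 158.29464849401677]]
```

View pics/m7.png

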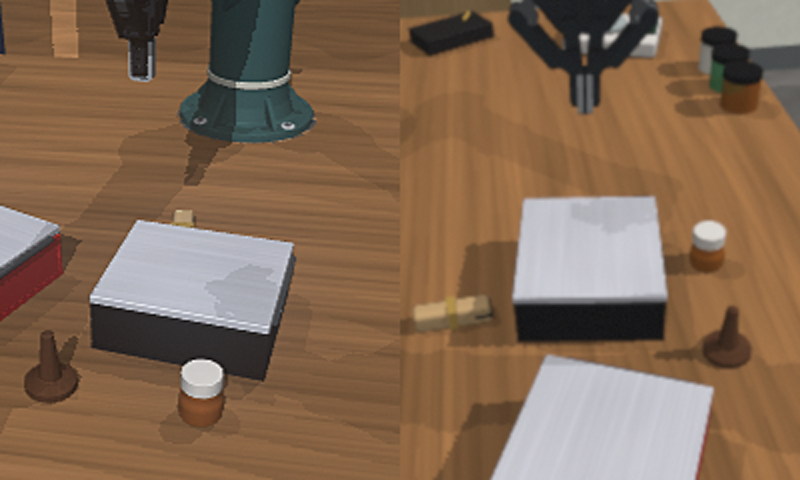

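The cover lies level on the rim. Its near corner is seen at (92,297) and expected at (90,295) in the crop. The cone, jar and clamp are where they stood, and the gripper is well above.

```bash
python3 -c "
from station import sign_off
print(sign_off())"
```

```text
the job is handed in; nothing more can be done
None
```

The stone case is put away. I folded the orange flap down first, then pushed the aluminium cover shut over it with closed fingertips. The arm then came away upward and I handed in at about 13 s.

**Flap:** it is at its stop. The force rose from 5.5 to 17.6 N over 0.4 mm of travel, and both cameras show it lying level.

**Cover:** it is at its stop. The force rose from 12 to 26 N over 0.3 mm, and the one cover corner I compared lies within about 1 pixel of where a shut cover should be. The largest force I read was about 26 N.

**Ring cone, stone jar and ring clamp:** they look unmoved in the last picture, with the gripper well clear and the force back to about zero.

**Disagreement:** the real fingertips sat about 37–40 mm higher than the reported TCP. Because of this my first pass at the flap went just over its top without touching anything. I measured the offset in three cameras and allowed for it, and the contact heights on flap and cover then agreed with it. I did not find out the cause.

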